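# Load and lock a power-module test fixture

## Robot

A 6-joint arm with a two-finger parallel gripper is mounted at the origin on the work surface. World frame = base frame: x ahead of the robot, y to its left, z up, the work surface at z = 0. Lengths are in m, angles in rad, forces in N, time in s.
With the tool pointing down it reaches from about 0.35 to 0.975 m from the base axis. Payload 4.9 kg.
Tool frame: the origin (TCP) lies between the finger pads; the fingertips stand 19 mm ahead of it and the grasp point (between the pads) is the TCP; z points along the fingers, y is the line along which they close (so a half turn about z gives the same grasp; the last joint's range is limited). The gripper opens to 85 mm and grips with 20 to 120 N. Pads are 22 mm wide; open, the fingers measure 114 mm over their backs; the gripper's body (76 mm by 85 mm) begins 54 mm behind the grasp point. The pads swing forward as they close: fully open they stand 13 mm farther back than shut.
Start: joints at [1.196, 0.053, 1.613, -0, 1.476, -0.119], TCP at [0.158, 0.605, 0.25] pointing down, gripper open.
Joint ranges: [-3.01, 3.01], [-1.01, 2.22], [0.06, 2.58], [-1.02, 4.17], [0.09, 2.62], [-3.14, 3.14]. Speed limits (rad/s): [2.57, 2.57, 3.14, 3.14, 3.14, 3.14].

## Interface

Orientations are given as a rotation vector (axis times angle).
In Python, from station import ctrl gives the robot as it stands. The module is installed in compiled form; this text tells all that it offers.
- The arm moves only by the tool servo_tool, never from a script. Its argument "increments" is a list that holds one entry, the list of rows, each a list of 5 numbers: the finger opening in cm, from 0 to 8.54, then the shift along the tool's x, y, z in cm, then the turn about the tool's z in degrees. A call has 1 to 5 rows; each row is the pose to reach, as a shift and turn from the pose commanded when the call began, along the tool's axes at that moment; what a row does not reach only later rows make up. A row lasts 1/10 s, in which the tool goes at most 50 mm and 8.59 degrees, less where a joint would pass 70% of its speed; a pose out of reach is approached as far as the arm can. A call with a gripper value outside its range is refused whole. The fingers move at their own pace and stop on an object; "newtons" is the grip in N (left out, the last holds). Time passes only in rows, so rows that repeat a pose let the fingers close. It gives the time, the measured TCP pose, the force, the opening and the grip force at its end, in the units of the state.
- ctrl.get_obs(): the state, without advancing time (a new reading comes with each control period).
- ctrl.get_image(name): name is "scene" or "top"; returns a dict with "img" (480x640x3 uint8, red, green, blue), "fx", "fy", "cx", "cy" (pixels), "k1" (the pictures are not rectified: a ray, as slopes to the right and down, at radius r is drawn at 1 + k1 r^2 times it, then the intrinsics apply), "rvec" (rotation vector, rad) and "tvec" (3), from world to camera coordinates, as OpenCV has them. Camera axes: x right, y down, z forward; pixel columns grow to the right and rows downward; lengths in m; the calibration is good to about 2 mm. A picture is of the moment at which its call begins. There is no depth.
- ctrl.finish_job(): hands the job in; it is judged then, once.
The state is a dict: "t": time; "q": joint angles; "dq": joint speeds; "effort": joint torques, N m; "tool_pos": TCP position; "tool_rot": TCP orientation; "contact_force": force on the tool from outside, world axes, zero at the start; "wrist_torque": the same for the moment, N m; "opening": finger opening in m; "grip_force": force on a finger pad.
Only numpy, scipy, OpenCV 4.12 (cv2) and the standard library are available. Lean on these libraries where they do the work, as an engineer would, in place of code of your own. Each camera call takes 0.05 s, during which the arm holds its last target. There are 200 camera calls.

## Task

Load the finned power module into the nest of the test fixture, orange terminal block towards the hinge, setting it down rather than dropping it, and close the gate fully. Then push the red-headed pin home through the fork and the gate's lug until its head sits against the bush, and only then press the green start button all the way in and let go. Leave the emergency stop and everything else on the bench alone.

Things in the scene. Friction and masses are not known exactly. Their poses are not given: they have to be found in the camera images.
- fixture: Test fixture, bolted down (position and yaw differ each time): grey base with a green probe plate on top, fork in front. Origin on the bench under the base; x to the rear (hinge), y left, z up. Base: x -90 to 100, y +-110 mm, 45 mm high. Round gate stops (12 mm) at x -74, y +-80 up to z 98; hinge brackets at x 80, y +-98 up to z 115 mm. It never moves.
- nest (a point): Centre of the nest floor, at x -12, y 0, z 45 mm of the fixture, same axes. The module lies here, long side along x, with 2 mm of play all round between six steel guide posts (8 mm thick, 17 mm tall, tapered tops): two along each long side at x +-31 mm, one at the middle of each end. The middle of the long sides is free for fingers.
- module: Power module to test: black block, silver fins, orange terminal block at its +x end; 80 x 50 x 35 mm (x, y, z), about 0.22 kg; grip it firmly across its 50 mm width. Origin at the centre of its underside. It lies on the mat right of the fixture, may swap places with the blue converter, yaw within 0.5 rad of the robot's x.
- terminals (a point): Top of the module's orange terminal block: 30 mm along the module's +x from its centre, 35 mm above its underside. In the nest this end points to the hinge (the fixture's +x).
- gate (a joint): Gate angle in rad: 0 closed (level), 1.57 upright; starts at 1.7 to 1.85. Stiff hinge: it stays where it is left and needs 1 to 6 N at its edge, no spring or latch. Aluminium frame, clear window, black grip strip at the free edge: 8 mm thick, 180 mm wide, reaching 170 mm from the hinge axis. Four white pusher rods under it end 3 mm above the seated module.
- gate_hinge (a point): Middle of the gate's hinge axis, at x 80, y 0, z 104 mm of the fixture, with the fixture's axes; the axis runs along y. At angle a the gate plate runs from here along (-cos a, 0, sin a) of the fixture, and its outer face looks along (sin a, 0, cos a).
- gate_edge (a point): Point on the gate's outer face (the rear face when open, the top when closed), in the middle of its width, 150 mm from the hinge axis. Its z is the outward normal. A steel lug 8 mm thick stands out from the free edge here, to 214 mm from the axis; with the gate closed it hangs in the fork's slot, to 50 mm below the gate's mid plane.
- bush_mouth (a point): Centre of the brass bush's outer (left) face on the hole line, at x -118, y 37, z 70 mm of the fixture, same axes. The fork: bush block y 7 to 37, far cheek y -19 to -7, both x -134 to -102, up to z 88 mm, on a bracket; the gate's lug comes between them. All holes 11 to 12.5 mm wide. With the pin home, the underside of its head touches here.
- pin: Loose steel pin, 10 mm thick, 45 g, red round head 24 mm wide and 10 mm thick. Parked in the bush, tip just short of the slot, head 30 to 36 mm out to the fixture's left. Origin on the axis under the head; its +y points out of the head (outer face at y 10 mm), the tapered shank runs 59 mm along -y. It slides along the fixture's -y under a light push (below 5 N) and stays.
- start (a joint): Travel of the green start button in m: 0 released, 0.006 all the way in. 30 mm wide, springs back, 5 N to press fully. It stands on the grey box.
- start_top (a point): Centre of the top of the green start button, 73 mm above the bench when released; pressed straight down.
- start_box: Grey box that carries the green button, 80 x 80 x 55 mm, fixed, left of the fixture; origin under its centre. It may swap places with the emergency-stop box.
- estop (a joint): Travel of the red emergency-stop button in m: 0 released, 0.006 in. 40 mm wide. Leave it alone.
- estop_box: Yellow box with the red emergency-stop button, 80 x 80 x 55 mm, button top 73 mm above the bench, fixed, origin under its centre.
- converter: Blue converter block, 70 x 45 x 30 mm, lying on the mat; not part of the job. Origin at the centre of its underside.
- screwdriver: Yellow-handled screwdriver, 170 mm long, at the right; not part of the job. Origin at its middle.
- tweezers: Steel tweezers, 125 mm long, in front of the fixture on the left; not part of the job. Origin near the middle.
- solder: Grey solder reel, 60 mm across, 44 mm high, behind the fixture; not part of the job. Origin under its centre.
- cleaner: White bottle, blue cap, 52 mm across, 120 mm high, behind the fixture; not part of the job. Origin under its centre.
- multimeter: Yellow hand multimeter, 175 x 85 x 34 mm, at the left; not part of the job. Origin under its centre.
Mind the look-alikes: they are no part of the job. There is more than one size of the estop_box; the job needs the larger.

How it is judged:
By the outcome, as a careful person would: the job done as asked, in the order asked, and still so for the second after the job is handed in, with the robot touching nothing.
It also fails if it takes over 67 s, if anything falls off the work surface, if the arm or the gripper's body presses on something with over 40 N, if the wrist force passes 120 N, or if a joint passes its speed limit or range.

## Working session

There is one attempt and no reset: what is moved stays moved. The work goes in short steps, Python scripts to look and compute and a tool call to move; the robot and the scene stay as the last step left them, time stands still between calls to the robot, and variables do not carry over. Pictures are saved under pics/ and viewed, at most 10 in all, crops included, and the job is handed in when it is done.

Besides the shell and the picture viewer there is one more tool, called after "Call:" as name(argument=value, ...) on one line, values as JSON. servo_tool: Moves the arm, as the interface text tells. Its arguments: {"type":"object","properties":{"increments":{"type":"array"},"newtons":{"type":"number"}},"required":["increments"]}

```bash
mkdir -p pics; ls; python3 - <<'E'
from station import ctrl
import cv2
o=ctrl.get_obs();print(o)
for n in("scene","top"):
    d=ctrl.get_image(n);cv2.imwrite(f"pics/{n}0.png",d["img"][:,:,::-1]);print({k:v for k,v in d.items() if k!="img"})
E
```

```text
pics
{'t': 0.0, 'q': array([ 1.19598557e+00,  5.33905793e-02,  1.61429253e+00,  1.36085240e-05,
        1.47601055e+00, -1.18986689e-01]), 'dq': array([-0.00100171,  0.00017423, -0.00234588, -0.00091425, -0.00214136,
       -0.00022411]), 'effort': array([-1.01253336e-03, -3.93684840e+01, -3.70175064e+01, -1.62149977e-04,
        6.94793242e-03,  7.90048603e-06]), 'tool_pos': array([0.15792392, 0.60411376, 0.24904296]), 'tool_rot': array([-0.40068724, -3.11540292,  0.00319444]), 'contact_force': array([-0.16632877,  0.73159007, -0.14706155]), 'wrist_torque': array([-0.03722954, -0.03842834,  0.03867522]), 'grip_force': 0.0, 'opening': 0.0856069474137874}
{'fx': 591.0550084061024, 'fy': 591.0550084061024, 'cx': 313.55275059971865, 'cy': 243.7572681187191, 'k1': -0.0119300410161672, 'rvec': array([ 2.38560938,  0.75242588, -0.25027103]), 'tvec': array([-0.43216261, -0.19002444,  1.71261011])}
{'fx': 616.05253618757, 'fy': 616.05253618757, 'cx': 321.6710167125748, 'cy': 246.90915961417807, 'k1': -0.16639482598034855, 'rvec': array([ 2.13151099, -2.11967885,  0.16985789]), 'tvec': array([0.01959935, 0.54452873, 1.31223066])}
```

View pics/scene0.png

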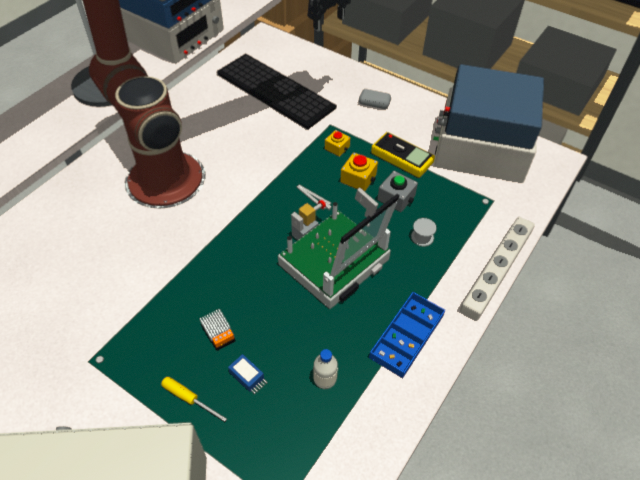

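View pics/top0.png

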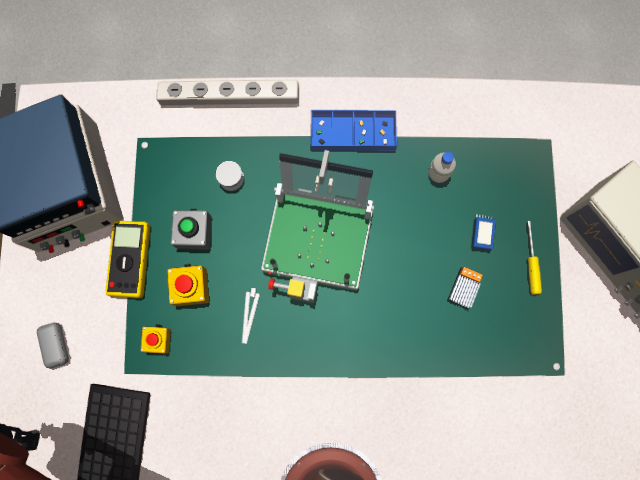

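The top view shows the fixture (base ~(318,240)) with its gate open to the rear. The pin's red head is at (270,284), and the module, silver fins with an orange end, is at (466,287). The blue converter is at (484,233). The green start button is on the grey box at (188,227), with yellow e-stop boxes at (186,285, large) and (154,340, small), both to be left alone. Next I'll enlarge the fixture and the module.

```bash
python3 - <<'E'
import cv2,numpy as np
i=cv2.imread("pics/top0.png");s=cv2.imread("pics/scene0.png")
f=lambda a,x,y,w,h,k:cv2.resize(a[y:y+h,x:x+w],None,fx=k,fy=k,interpolation=cv2.INTER_CUBIC)
cv2.imwrite("pics/c1.png",f(i,250,170,140,140,4.25))
a=f(i,440,255,60,60,6.5);b=f(i,160,200,60,60,6.5);
cv2.imwrite("pics/c2.png",np.hstack([a,b]))
cv2.imwrite("pics/c3.png",f(s,270,180,140,130,4.5))
E
```

```text
(no output)
```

View pics/c1.png

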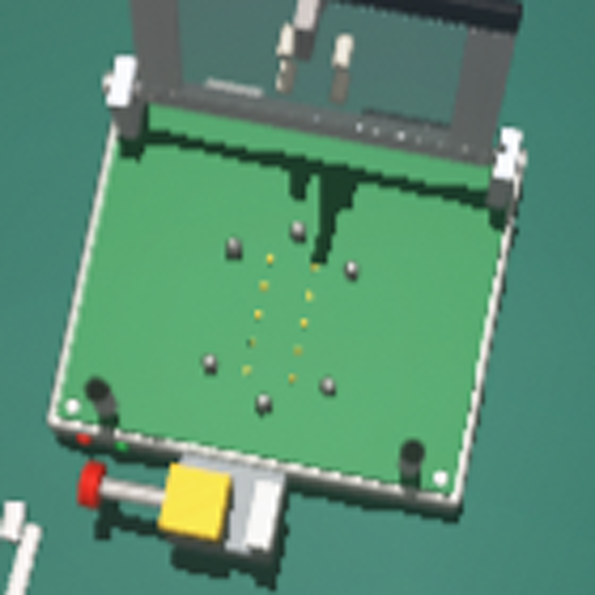

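View pics/c2.png

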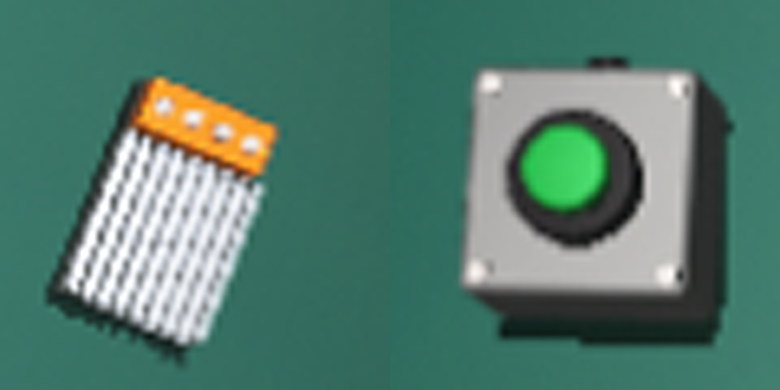

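View pics/c3.png

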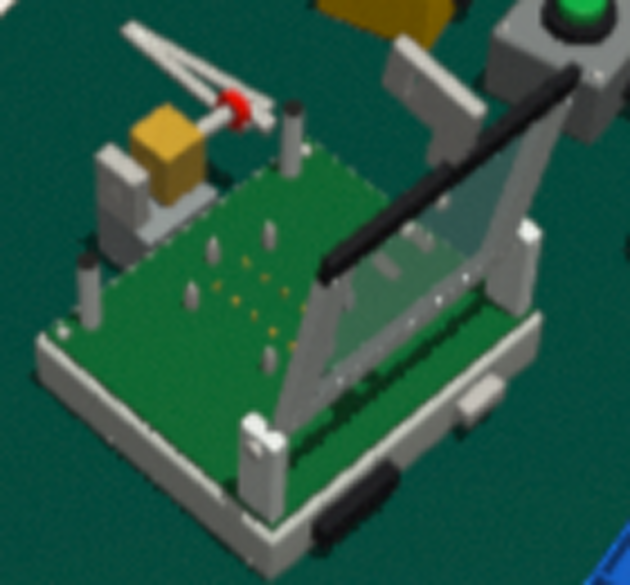

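```bash
cat > h.py <<'E'
import numpy as np,cv2
from scipy.spatial.transform import Rotation as R
from scipy.optimize import least_squares
def proj(d,P):
    D=np.array([d["k1"],0,0,0,0]);K=np.array([[d["fx"],0,d["cx"]],[0,d["fy"],d["cy"]],[0,0,1.]])
    return cv2.projectPoints(np.atleast_2d(P).astype(float),d["rvec"],d["tvec"],K,D)[0][:,0]
def back(d,uv,z):   # point at height z on pixel ray
    return least_squares(lambda p:proj(d,[[p[0],p[1],z]])[0]-uv,[.6,0],x_scale=.1).x
def crop(uv,x0,y0,k): return np.array([x0,y0])+(np.array(uv)+.5)/k-.5
def fix2w(F,P):
    P=np.atleast_2d(P)/1000.;c,s=np.cos(F[2]),np.sin(F[2])
    return np.c_[F[0]+c*P[:,0]-s*P[:,1],F[1]+s*P[:,0]+c*P[:,1],P[:,2]]
E
python3 - <<'E'
from h import *
from station import ctrl
t=ctrl.get_image("top");s=ctrl.get_image("scene")
c1=lambda *u:crop(u,250,170,4.25)
L=[((34,0,58),(297,231)),((-58,0,58),(263,403)),((19,31,58),(233,247)),((-43,31,58),(209,363)),((19,-31,58),(351,269)),((-43,-31,58),(328,385)),
((-74,80,98),(97,388)),((-74,-80,98),(412,452)),((-90,110,45),(52,422)),((-90,-110,45),(460,497))]
P=[a for a,b in L];U=np.array([c1(*b) for a,b in L])
r=least_squares(lambda F:(proj(t,fix2w(F,P))-U).ravel(),[.6,0,-.15],x_scale=[.1,.1,.1]);print("fix",r.x);print(r.fun.reshape(-1,2).round(1))
L2=[((-90,-110,45),(40,340)),((-74,-80,98),(90,258)),((-74,80,98),(293,106)),((100,110,45),(540,322)),((100,-110,45),(268,533))]
V=np.array([crop(b,270,180,4.5) for a,b in L2])
print((proj(s,fix2w(r.x,[a for a,b in L2]))-V).round(1))
F=r.x
# joint fit
j=least_squares(lambda F:np.r_[(proj(t,fix2w(F,P))-U).ravel(),(proj(s,fix2w(F,[a for a,b in L2]))-V).ravel()],F);print("joint",j.x)
m=lambda u,z:back(t,crop(u,440,255,6.5),z)
a=m((216,102),.035);b=m((133,318),.035);print("module",(a+b)/2,np.linalg.norm(a-b),np.arctan2(*(a-b)[::-1]))
g=back(t,crop((173,167),160,200,6.5),.073);print("start",g,proj(s,[[*g,.073]]))
h=back(t,c1(91,485),.070);print("pinhead",h)
c,sn=np.cos(F[2]),np.sin(F[2]);print("head in fixture",np.array([[c,sn],[-sn,c]])@(h-F[:2]))
# gate angle: edge corners of grip strip at 170 in scene
for ang in(1.7,1.775,1.85):
    print(ang,proj(s,fix2w(F,[(80-170*np.cos(ang),y,104+170*np.sin(ang)) for y in(90,-90)])))
print("scene strip ends",crop((576,70),270,180,4.5),crop((325,275),270,180,4.5))
E
```

```text
fix [ 0.56182196  0.03351603 -0.18354608]
[[ 0.1 -0.6]
 [ 0.1 -0.5]
 [ 0.1 -0.4]
 [ 0.2 -0.4]
 [-0.  -0.4]
 [ 0.1 -0.3]
 [ 0.2  0.6]
 [ 0.4 -0.4]
 [-1.8  0.7]
 [ 0.5  1.8]]
[[-2.1 -0.9]
 [-0.7  1.4]
 [-0.5  1.1]
 [ 1.2 -2.5]
 [ 1.1  2. ]]
joint [ 0.56184492  0.03349373 -0.19129514]
module [ 0.45815577 -0.29892253] 0.08027165537625254 -0.3951768397365724
start [0.58693611 0.32093532] [[398.96271336 179.62698193]]
pinhead [0.45949056 0.13080023]
head in fixture [-0.11836854  0.07697284]
1.7 [[396.60061983 192.23086441]
 [340.52704884 236.60163245]]
1.775 [[400.81252997 195.87533949]
 [344.83532612 240.61209405]]
1.85 [[404.92730284 199.77767281]
 [349.07841794 244.86876843]]
scene strip ends [397.61111111 195.16666667] [341.83333333 240.72222222]
```

```bash
cat >> h.py <<'E'
def rel(*tgts):  # tgts (x,y,z,yaw of closing line's normal|None): shift cm/turn deg from present pose
    from station import ctrl
    o=ctrl.get_obs();A=R.from_rotvec(o["tool_rot"]).as_matrix()
    print("t",o["t"].__round__(2),"pos",o["tool_pos"].round(4),"F",o["contact_force"].round(1),"open",round(o["opening"],4),"grip",round(o["grip_force"],1))
    for T in tgts:
        s=100*A.T@(np.array(T[:3])-o["tool_pos"])
        turn=0
        if T[3] is not None:
            w=np.arctan2(A[1,0],A[0,0]) # tool x heading
            turn=-np.degrees((T[3]-w+np.pi/2)%np.pi-np.pi/2)
        print("->",np.round(T[:3],4),"cmd",s.round(2),"turn",round(turn,1))
E
python3 - <<'E'
from h import *
from station import ctrl
t=ctrl.get_image("top");s=ctrl.get_image("scene")
c1=lambda *u:crop(u,250,170,4.25)
L=[((34,0,56),(297,231)),((-58,0,56),(263,403)),((19,31,56),(233,247)),((-43,31,56),(209,363)),((19,-31,56),(351,269)),((-43,-31,56),(328,385)),
((-74,80,98),(97,388)),((-74,-80,98),(412,452))]
P=[a for a,b in L];U=np.array([c1(*b) for a,b in L])
for n in(6,8):
    r=least_squares(lambda F:(proj(t,fix2w(F,P[:n]))-U[:n]).ravel(),[.6,0,-.15],x_scale=[.1,.1,.1]);print("fix",r.x);print(r.fun.reshape(-1,2).round(1))
F=r.x;np.save("F.npy",F)
print("nest",fix2w(F,(-12,0,45)),"mouth",fix2w(F,(-118,37,70)))
A=R.from_rotvec(ctrl.get_obs()["tool_rot"]).as_matrix();print(A.round(3))
rel((.40,.25,.25,-.395),(.458,-.299,.15,-.395))
E
```

```text
fix [ 0.56114244  0.0337971  -0.18480705]
[[ 0.  -0.1]
 [-0.  -0.1]
 [ 0.   0. ]
 [ 0.1  0. ]
 [-0.1  0.1]
 [-0.   0.1]]
fix [ 0.56135641  0.03367253 -0.19111795]
[[ 0.2 -0.2]
 [-0.1 -0.2]
 [ 0.1 -0.1]
 [ 0.1 -0.2]
 [-0.   0.1]
 [-0.1  0.1]
 [-0.1  0.5]
 [-0.   0.1]]
nest [[0.5495749  0.03595201 0.045     ]] mouth [[0.45253329 0.09241374 0.07      ]]
[[-0.967  0.253 -0.   ]
 [ 0.253  0.967 -0.001]
 [ 0.    -0.001 -1.   ]]
t 0.3 pos [0.1581 0.6045 0.2499] F [0.1 0.2 0.2] open 0.0856 grip 0.0
-> [0.4  0.25 0.25] cmd [-32.38 -28.17   0.  ] turn 8.0
-> [ 0.458 -0.299  0.15 ] cmd [-51.88 -79.81  10.04] turn 8.0
```

Call:
servo_tool(increments=[[[8.5, -4, -3, 0, 2], [8.5, -7, -6, 0, 4], [8.5, -10.5, -9, 0, 6], [8.5, -14, -12, 0, 8], [8.5, -17, -15, 0, 8]]])

```text
t: 0.8
tool_pos: [0.2855, 0.4149, 0.2503]
tool_rot: [0.618, 3.08, 0.0]
contact_force: [-0.4, 0.1, 0.1]
opening: 0.085
grip_force: 0.0
```

Call:
servo_tool(increments=[[[8.5, -4, -3, 0, 0], [8.5, -7, -6, 0, 0], [8.5, -10.5, -9, 0, 0], [8.5, -14, -12, 0, 0], [8.5, -17, -15, 0, 0]]])

```text
t: 1.3
tool_pos: [0.3844, 0.2108, 0.2505]
tool_rot: [0.617, 3.079, 0.001]
contact_force: [0.1, 0.4, 0.2]
opening: 0.0849
grip_force: 0.0
```

```bash
python3 -c "
from h import *
rel((.42,0,.2,-.395),(.458,-.299,.12,-.395))"
```

```text
t 1.3 pos [0.3844 0.2108 0.2505] F [0.1 0.4 0.2] open 0.0849 grip 0.0
-> [0.42 0.   0.2 ] cmd [-11.41 -18.08   5.05] turn -0.0
-> [ 0.458 -0.299  0.12 ] cmd [-26.43 -44.21  13.05] turn -0.0
```

Call:
servo_tool(increments=[[[8.5, -3, -4, 0, 0], [8.5, -5, -8, 0, 0], [8.5, -8, -12, 0, 0], [8.5, -10, -16, 1, 0], [8.5, -12, -20, 2, 0]]])

```text
t: 1.8
tool_pos: [0.4176, -0.0202, 0.2308]
tool_rot: [0.617, 3.078, 0.0]
contact_force: [2.2, 0.3, 0.2]
opening: 0.0846
grip_force: 0.0
```

Call:
servo_tool(increments=[[[8.5, -3, -4, 2, 0], [8.5, -5, -8, 4, 0], [8.5, -8, -12, 6, 0], [8.5, -10, -16, 8, 0], [8.5, -12, -20, 9, 0]]])

```text
t: 2.3
tool_pos: [0.4503, -0.2491, 0.1388]
tool_rot: [-0.617, -3.079, -0.002]
contact_force: [0.5, 0.8, 1.0]
opening: 0.0851
grip_force: 0.0
```

Call:
servo_tool(increments=[[[8.5, -2, -3, 1, 0], [8.5, -2.4, -4.2, 2, 0], [8.5, -2.4, -4.2, 2, 0]]])

```text
t: 2.6
tool_pos: [0.4559, -0.2963, 0.1188]
tool_rot: [-0.62, -3.077, -0.003]
contact_force: [-0.8, 0.4, -0.0]
opening: 0.085
grip_force: 0.0
```

```bash
python3 - <<'E'
from h import *
from station import ctrl
rel((.458,-.299,.12,-.395),(.458,-.299,.025,-.395))
t=ctrl.get_image("scene")
print(proj(t,[[.458,-.299,.035]]))
cv2.imwrite("pics/m1.png",cv2.resize(t["img"][240:420,130:290,::-1],None,fx=3.3,fy=3.3,interpolation=cv2.INTER_CUBIC))
E
```

```text
t 2.6 pos [ 0.4559 -0.2963  0.1188] F [-0.8  0.4 -0. ] open 0.085 grip 0.0
-> [ 0.458 -0.299  0.12 ] cmd [-0.3  -0.17 -0.12] turn -0.2
-> [ 0.458 -0.299  0.025] cmd [-0.33 -0.18  9.38] turn -0.2
[[215.82238458 325.66159178]]
```

View pics/m1.png

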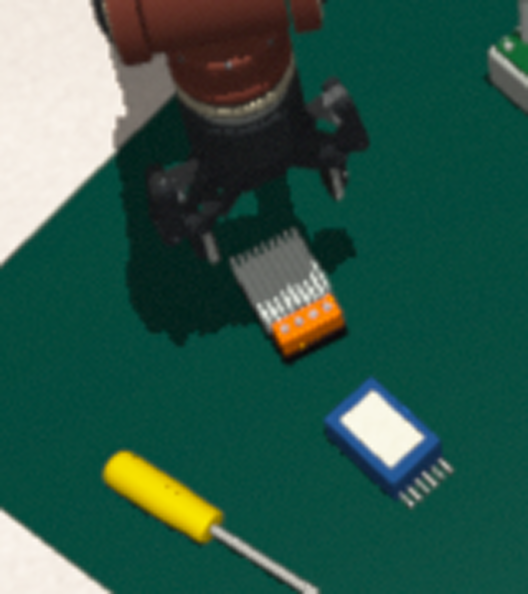

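The fingers straddle the module. Its top centre is at crop (282,290), i.e. pixel (215,328), against a predicted (216,326), so they agree. I'll descend and grip.

Call:
servo_tool(increments=[[[8.5, -0.3, -0.2, 3, 0], [8.5, -0.3, -0.2, 6, 0], [8.5, -0.3, -0.2, 8, 0], [8.5, -0.3, -0.2, 9.2, 0], [8.5, -0.3, -0.2, 9.2, 0]]])

```text
t: 3.15
tool_pos: [0.4583, -0.2968, 0.0274]
tool_rot: [-0.614, -3.078, -0.003]
contact_force: [0.4, -0.5, -0.8]
opening: 0.0849
grip_force: 0.0
```

Call:
servo_tool(increments=[[[4, 0, 0, 0, 0], [4, 0, 0, 0, 0], [4, 0, 0, 0, 0], [4, 0, 0, 0, 0], [4, 0, 0, 0, 0]]], newtons=60)

```text
t: 3.65
tool_pos: [0.4603, -0.2998, 0.0307]
tool_rot: [0.617, 3.077, -0.002]
contact_force: [-0.6, 1.0, 6.2]
opening: 0.0489
grip_force: 65.5
```

Call:
servo_tool(increments=[[[4, 0, 0, 0, 0], [4, 0, 0, 0, 0], [4, 0, 0, 0, 0]]], newtons=60)

```text
t: 3.95
tool_pos: [0.4603, -0.2998, 0.0307]
tool_rot: [0.617, 3.077, -0.002]
contact_force: [-0.1, 1.6, 6.9]
opening: 0.0489
grip_force: 65.5
```

Call:
servo_tool(increments=[[[4, 0, 0, -1, 0], [4, 0, 0, -4, 0], [4, 0, 0, -8, 0], [4, 0, 0, -12, 0], [4, 0, 0, -16, 0]]])

```text
t: 4.45
tool_pos: [0.4583, -0.2982, 0.1897]
tool_rot: [-0.617, -3.079, -0.001]
contact_force: [0.3, -0.8, -3.2]
opening: 0.0489
grip_force: 64.3
```

```bash
python3 -c "
from h import *
rel((.5519,.0355,.2,-.188))"
```

```text
t 4.45 pos [ 0.4583 -0.2982  0.1897] F [ 0.3 -0.8 -3.2] open 0.0489 grip 64.3
-> [0.5519 0.0355 0.2   ] cmd [ 4.22 34.4  -1.01] turn -11.9
```

Call:
servo_tool(increments=[[[4, 0.5, 4, 0, -3], [4, 1, 8, -0.5, -6], [4, 1.5, 12, -1, -9], [4, 2, 16, -1, -12], [4, 2.5, 20, -1, -12]]])

```text
t: 4.95
tool_pos: [0.5127, -0.1029, 0.1987]
tool_rot: [-0.291, -3.128, -0.0]
contact_force: [-0.2, -0.4, -3.5]
opening: 0.049
grip_force: 64.4
```

```bash
python3 -c "
from h import *
rel((.5519,.0355,.2,-.188))"
```

```text
t 4.95 pos [ 0.5127 -0.1029  0.1987] F [-0.2 -0.4 -3.5] open 0.049 grip 64.4
-> [0.5519 0.0355 0.2   ] cmd [-1.3  14.33 -0.13] turn 0.1
```

Call:
servo_tool(increments=[[[4, -0.4, 4, 0, 0], [4, -0.8, 8, 0, 0], [4, -1.1, 12, 0, 0], [4, -1.3, 14.3, 0, 0], [4, -1.3, 14.3, 0, 0]]])

```text
t: 5.45
tool_pos: [0.5519, 0.0362, 0.1982]
tool_rot: [-0.286, -3.127, -0.001]
contact_force: [1.3, -1.5, -2.4]
opening: 0.049
grip_force: 64.4
```

Call:
servo_tool(increments=[[[4, 0, 0, 3, 0], [4, 0, 0, 6, 0], [4, 0, 0, 8, 0], [4, 0, 0, 8.5, 0], [4, 0, 0, 8.5, 0]]])

```text
t: 5.95
tool_pos: [0.5513, 0.033, 0.1127]
tool_rot: [-0.293, -3.126, 0.0]
contact_force: [0.1, 0.2, -2.5]
opening: 0.0489
grip_force: 64.3
```

```bash
python3 - <<'E'
from h import *
from station import ctrl
F=np.array([.5613,.0337,-.188])
rel((.5519,.0355,.115,-.188))
a=ctrl.get_image("scene");t=ctrl.get_image("top")
o=ctrl.get_obs();p=o["tool_pos"]
f=lambda a,x,y,w,h,k:cv2.resize(a[y:y+h,x:x+w,::-1],None,fx=k,fy=k,interpolation=cv2.INTER_CUBIC)
cv2.imwrite("pics/n1.png",np.hstack([f(a["img"],275,185,110,120,3.6),f(t["img"],270,180,110,120,3.6)]))
# predicted module top outline and underside, scene
zt=p[2]-.0307+.035
c,s=np.cos(-.188),np.sin(-.188)
mc=p[:2]-.0024*np.array([c,s])
for nm,d,x0,y0,off in(("scene",a,275,185,0),("top",t,270,180,396)):
  for z in(zt,zt-.035):
    P=[[mc[0]+c*u-s*v,mc[1]+s*u+c*v,z] for u,v in((.04,.025),(.04,-.025),(-.04,-.025),(-.04,.025))]
    print(nm,round(z,3),((proj(d,P)-[x0,y0]+.5)*3.6-.5+[off,0]).round(0).tolist())
E
```

```text
t 5.95 pos [0.5513 0.033  0.1127] F [ 0.1  0.2 -2.5] open 0.0489 grip 64.3
-> [0.5519 0.0355 0.115 ] cmd [-0.01  0.26 -0.23] turn 0.1
scene 0.119 [[266.0, 176.0], [214.0, 217.0], [130.0, 150.0], [182.0, 111.0]]
scene 0.084 [[263.0, 208.0], [212.0, 248.0], [130.0, 182.0], [181.0, 143.0]]
top 0.119 [[535.0, 136.0], [618.0, 152.0], [592.0, 285.0], [507.0, 269.0]]
top 0.084 [[537.0, 149.0], [618.0, 165.0], [593.0, 294.0], [510.0, 278.0]]
```

View pics/n1.png

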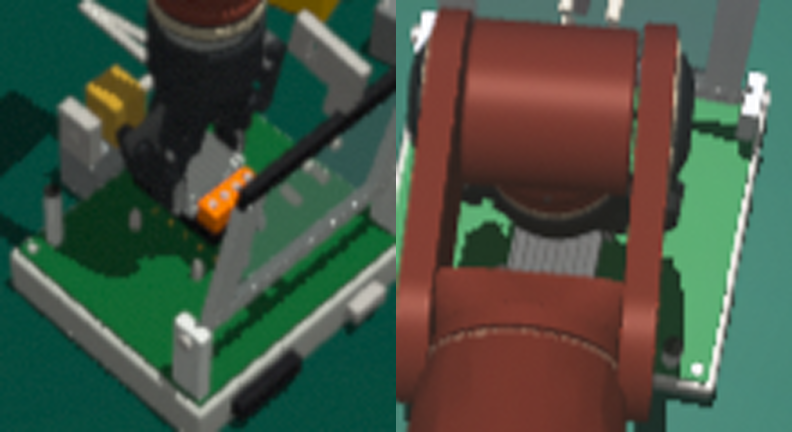

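The orange end faces the hinge: its near top corner is at about (213,217) in the scene crop, predicted (214,217). The fins' edges at (508,268) and (597,270) in the top crop also match. I'll correct y, then lower.

Call:
servo_tool(increments=[[[4, 0, 0.2, 0, 0], [4, 0, 0.25, 0.4, 0], [4, 0, 0.25, 0.8, 0], [4, 0, 0.25, 1.2, 0], [4, 0, 0.25, 1.2, 0]]])

```text
t: 6.55
tool_pos: [0.552, 0.0361, 0.1006]
tool_rot: [-0.291, -3.126, 0.0]
contact_force: [0.1, -0.4, -2.9]
opening: 0.0483
grip_force: 64.3
```

```bash
python3 -c "
from h import *
rel((.5519,.0355,.0757,-.188))"
```

```text
t 6.55 pos [0.552  0.0361 0.1006] F [ 0.1 -0.4 -2.9] open 0.0483 grip 64.3
-> [0.5519 0.0355 0.0757] cmd [-0.01 -0.06  2.49] turn 0.1
```

Call:
servo_tool(increments=[[[4, 0, -0.05, 0.5, 0], [4, 0, -0.05, 0.8, 0], [4, 0, -0.05, 1.1, 0], [4, 0, -0.05, 1.4, 0], [4, 0, -0.05, 1.4, 0]]])

```text
t: 7.05
tool_pos: [0.5522, 0.0355, 0.0869]
tool_rot: [-0.292, -3.127, 0.0]
contact_force: [-0.3, 0.5, -2.1]
opening: 0.0488
grip_force: 64.3
```

Call:
servo_tool(increments=[[[4, 0, 0, 0.3, 0], [4, 0, 0, 0.5, 0], [4, 0, 0, 0.7, 0], [4, 0, 0, 0.8, 0], [4, 0, 0, 0.8, 0]]])

```text
t: 7.55
tool_pos: [0.5525, 0.0355, 0.0794]
tool_rot: [-0.292, -3.128, 0.0]
contact_force: [-0.9, 0.1, -4.0]
opening: 0.0489
grip_force: 64.3
```

Call:
servo_tool(increments=[[[4, 0, 0, 0.1, 0], [4, 0, 0, 0.2, 0], [4, 0, 0, 0.3, 0], [4, 0, 0, 0.35, 0], [4, 0, 0, 0.35, 0]]])

```text
t: 8.05
tool_pos: [0.5525, 0.0355, 0.076]
tool_rot: [-0.292, -3.128, 0.0]
contact_force: [-0.5, 0.8, -3.6]
opening: 0.0488
grip_force: 64.3
```

Call:
servo_tool(increments=[[[4, 0, 0, 0.1, 0], [4, 0, 0, 0.15, 0], [4, 0, 0, 0.15, 0]]])

```text
t: 8.35
tool_pos: [0.5528, 0.0355, 0.0758]
tool_rot: [-0.292, -3.128, 0.0]
contact_force: [-5.2, 0.6, 5.7]
opening: 0.0489
grip_force: 65.3
```

Call:
servo_tool(increments=[[[5.2, 0, 0, 0, 0], [5.6, 0, 0, 0, 0], [6.2, 0, 0, 0, 0], [6.8, 0, 0, 0, 0], [6.8, 0, 0, 0, 0]]])

```text
t: 8.85
tool_pos: [0.5526, 0.0355, 0.0746]
tool_rot: [0.292, 3.128, 0.0]
contact_force: [0.9, 0.2, 1.4]
opening: 0.068
grip_force: 0.0
```

Call:
servo_tool(increments=[[[6.8, 0, 0, -2, 0], [6.8, 0, 0, -5, 0], [6.8, 0, 0, -9, 0], [6.8, 0, 0, -13, 0], [6.8, 0, 0, -17, 0]]])

```text
t: 9.35
tool_pos: [0.5523, 0.0355, 0.246]
tool_rot: [-0.292, -3.128, -0.0]
contact_force: [0.2, -0.1, -0.3]
opening: 0.0679
grip_force: 0.0
```

Call:
servo_tool(increments=[[[6, 4, 0, -4, 0], [5, 8, 0, -8, 0], [3, 12, 0, -12, 0], [2, 14, 0, -13, 0], [0, 14, 0, -13, 0]]])

```text
t: 9.85
tool_pos: [0.414, 0.062, 0.3806]
tool_rot: [0.289, 3.117, 0.001]
contact_force: [1.2, -0.7, -0.0]
opening: 0.0068
grip_force: 0.0
```

```bash
python3 - <<'E'
from h import *
from station import ctrl
F=np.array([.5613,.0337,-.188])
a=ctrl.get_image("scene");t=ctrl.get_image("top")
f=lambda a,x,y,w,h,k:cv2.resize(a[y:y+h,x:x+w,::-1],None,fx=k,fy=k,interpolation=cv2.INTER_CUBIC)
cv2.imwrite("pics/n2.png",np.hstack([f(a["img"],275,165,120,140,3.3),f(t["img"],260,160,120,140,3.3)]))
rel(*[tuple(fix2w(F,q)[0])+(-.188,) for q in((160,-58,370),(160,-58,260))])
E
```

```text
t 9.95 pos [0.415  0.0615 0.3754] F [-0.2  0.3 -0.1] open -0.0001 grip 0.0
-> [ 0.7076 -0.0532  0.37  ] cmd [-30.88  -5.87   0.63] turn 0.1
-> [ 0.7076 -0.0532  0.26  ] cmd [-30.84  -5.87  11.63] turn 0.1
```

View pics/n2.png

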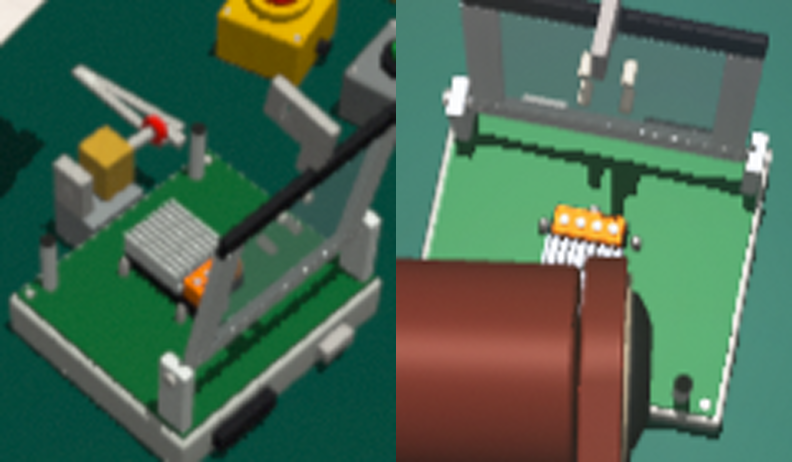

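The module sits level between the posts with the orange end to the hinge. Next I'll go over the gate at its right half, clear of the lug, with the fingers shut.

Call:
servo_tool(increments=[[[0, -4, -5, 0, 0], [0, -9, -6, 0, 0], [0, -13, -6, 0, 0], [0, -17, -6, 0, 0], [0, -21, -6, 0, 0]]])

```text
t: 10.45
tool_pos: [0.6123, -0.0377, 0.3705]
tool_rot: [-0.293, -3.123, -0.001]
contact_force: [0.2, -0.3, 1.4]
opening: -0.0003
grip_force: 0.0
```

```bash
python3 - <<'E'
from h import *
F=np.array([.5613,.0337,-.188])
rel(*[tuple(fix2w(F,q)[0])+(-.188,) for q in((150,-58,370),(150,-58,259),(115,-58,259))])
E
```

```text
t 10.45 pos [ 0.6123 -0.0377  0.3705] F [ 0.2 -0.3  1.4] open -0.0003 grip 0.0
-> [ 0.6978 -0.0513  0.37  ] cmd [-8.65  0.25  0.01] turn 0.0
-> [ 0.6978 -0.0513  0.259 ] cmd [-8.71  0.25 11.11] turn 0.0
-> [ 0.6634 -0.0448  0.259 ] cmd [-5.21  0.26 11.13] turn 0.0
```

Call:
servo_tool(increments=[[[0, -4, 0.2, 0, 0], [0, -8, 0.2, 1, 0], [0, -8.7, 0.2, 4, 0], [0, -8.7, 0.2, 8, 0], [0, -8.7, 0.2, 11, 0]]])

```text
t: 10.95
tool_pos: [0.6957, -0.0509, 0.2574]
tool_rot: [-0.292, -3.12, -0.001]
contact_force: [0.1, -0.1, -0.3]
opening: -0.0003
grip_force: 0.0
```

Call:
servo_tool(increments=[[[0, 1, 0, 0, 0], [0, 2, 0, 0, 0], [0, 3, 0, 0, 0], [0, 4, 0, 0, 0], [0, 5.5, 0, 0, 0]]])

```text
t: 11.45
tool_pos: [0.643, -0.0405, 0.2683]
tool_rot: [0.291, 3.121, -0.001]
contact_force: [3.3, -0.4, 2.2]
opening: 0.0002
grip_force: 1.7
```

```bash
python3 - <<'E'
from h import *
F=np.array([.5613,.0337,-.188])
rel(*[tuple(fix2w(F,(x,-58,z))[0])+(-.188,) for x,z in((95,259),(47,256),(4,233),(-28,196),(-43,163),(-49,127))])
E
```

```text
t 11.45 pos [ 0.643  -0.0405  0.2683] F [ 3.3 -0.4  2.2] open 0.0002 grip 1.7
-> [ 0.6438 -0.041   0.259 ] cmd [-0.08 -0.04  0.94] turn 0.1
-> [ 0.5966 -0.0321  0.256 ] cmd [ 4.73 -0.03  1.2 ] turn 0.1
-> [ 0.5544 -0.024   0.233 ] cmd [ 9.04 -0.02  3.47] turn 0.1
-> [ 0.523 -0.018  0.196] cmd [ 1.227e+01 -1.000e-02  7.140e+00] turn 0.1
-> [ 0.5082 -0.0152  0.163 ] cmd [ 1.380e+01 -1.000e-02  1.043e+01] turn 0.1
-> [ 0.5023 -0.0141  0.127 ] cmd [ 1.442e+01 -1.000e-02  1.403e+01] turn 0.1
```

Call:
servo_tool(increments=[[[0, 1.5, 0, 0.3, 0], [0, 3, 0, 0.7, 0], [0, 4.7, 0, 1.2, 0], [0, 6.3, 0, 1.9, 0], [0, 7.8, 0, 2.7, 0]]])

```text
t: 11.95
tool_pos: [0.566, -0.0259, 0.2416]
tool_rot: [0.291, 3.12, -0.001]
contact_force: [1.6, -0.8, 1.7]
opening: 0.0
grip_force: 1.3
```

```bash
python3 - <<'E'
from h import *
F=np.array([.5613,.0337,-.188])
rel(*[tuple(fix2w(F,(x,-58,z))[0])+(-.188,) for x,z in((4,233),(-13,216),(-28,196),(-37,180),(-43,163),(-47,145),(-49,127))])
E
```

```text
t 11.95 pos [ 0.566  -0.0259  0.2416] F [ 1.6 -0.8  1.7] open 0.0 grip 1.3
-> [ 0.5544 -0.024   0.233 ] cmd [ 1.18 -0.03  0.85] turn 0.1
-> [ 0.5377 -0.0208  0.216 ] cmd [ 2.89 -0.03  2.54] turn 0.1
-> [ 0.523 -0.018  0.196] cmd [ 4.41 -0.03  4.53] turn 0.1
-> [ 0.5141 -0.0164  0.18  ] cmd [ 5.32 -0.03  6.12] turn 0.1
-> [ 0.5082 -0.0152  0.163 ] cmd [ 5.93 -0.03  7.82] turn 0.1
-> [ 0.5043 -0.0145  0.145 ] cmd [ 6.35 -0.03  9.61] turn 0.1
-> [ 0.5023 -0.0141  0.127 ] cmd [ 6.56 -0.03 11.41] turn 0.1
```

Call:
servo_tool(increments=[[[0, 1.2, 0, 0.9, 0], [0, 2.9, 0, 2.5, 0], [0, 4.4, 0, 4.5, 0], [0, 5.3, 0, 6.1, 0], [0, 5.9, 0, 7.8, 0]]])

```text
t: 12.45
tool_pos: [0.5077, -0.0149, 0.1617]
tool_rot: [0.291, 3.123, -0.0]
contact_force: [0.6, -0.1, 2.4]
opening: -0.0
grip_force: 0.9
```

Call:
servo_tool(increments=[[[0, 0.3, 0, 1, 0], [0, 0.5, 0, 2, 0], [0, 0.6, 0, 2.8, 0], [0, 0.6, 0, 3.2, 0], [0, 0.6, 0, 3.2, 0]]])

```text
t: 12.95
tool_pos: [0.5014, -0.014, 0.127]
tool_rot: [-0.292, -3.127, 0.0]
contact_force: [-0.3, -0.1, -0.3]
opening: -0.0
grip_force: 0.0
```

Call:
servo_tool(increments=[[[0, 0, 0, 0.2, 0], [0, 0, 0, 0.4, 0], [0, 0, 0, 0.5, 0], [0, 0, 0, 0.6, 0], [0, 0, 0, 0.6, 0]]])

```text
t: 13.45
tool_pos: [0.502, -0.014, 0.1263]
tool_rot: [-0.291, -3.126, 0.001]
contact_force: [-13.4, 1.6, 24.5]
opening: 0.0003
grip_force: 12.1
```

Call:
servo_tool(increments=[[[0, 0, 0, -2, 0], [0, 1, 2, -5, 0], [0, 2, 6, -7, 0], [0, 4, 10, -8, 0], [0, 6, 14, -8, 0]]])

```text
t: 13.95
tool_pos: [0.4695, 0.1361, 0.2045]
tool_rot: [0.293, 3.123, 0.002]
contact_force: [0.0, 0.2, -0.0]
opening: 0.0002
grip_force: 0.0
```

```bash
python3 - <<'E'
from h import *
from station import ctrl
F=np.array([.5613,.0337,-.188])
rel(*[tuple(fix2w(F,(x,y,z))[0])+(-.188,) for x,y,z in((-118,118,190),(-118,118,79))])
a=ctrl.get_image("scene");t=ctrl.get_image("top")
f=lambda a,x,y,w,h,k:cv2.resize(a[y:y+h,x:x+w,::-1],None,fx=k,fy=k,interpolation=cv2.INTER_CUBIC)
cv2.imwrite("pics/g1.png",np.hstack([f(a["img"],265,170,130,140,3),f(t["img"],250,170,130,140,3)]))
E
```

```text
t 13.95 pos [0.4695 0.1361 0.2045] F [ 0.   0.2 -0. ] open 0.0002 grip 0.0
-> [0.4674 0.1717 0.19  ] cmd [0.87 3.45 1.45] turn 0.1
-> [0.4674 0.1717 0.079 ] cmd [ 0.92  3.44 12.55] turn 0.1
```

View pics/g1.png

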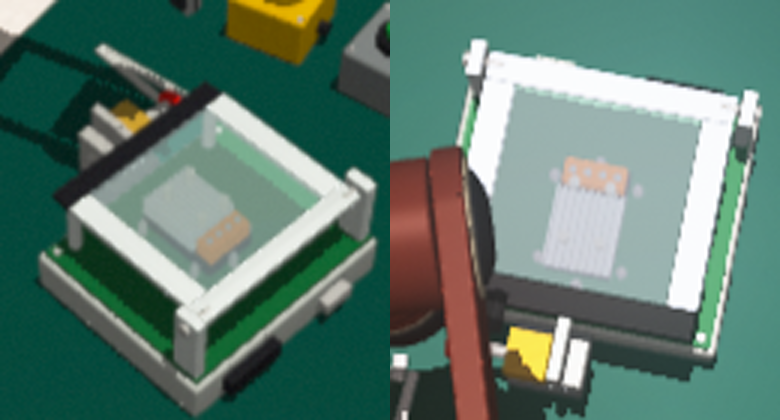

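The gate is level, the module lies under it, and the lug is in the fork slot at (563,345) in the crop. The pin is still parked. I'll go down to the left of its head.

Call:
servo_tool(increments=[[[0, 0.9, 3.5, 1.5, 0], [0, 0.9, 3.5, 4.5, 0], [0, 0.9, 3.5, 8, 0], [0, 0.9, 3.5, 11, 0], [0, 0.9, 3.5, 12.5, 0]]])

```text
t: 14.55
tool_pos: [0.4643, 0.1698, 0.0733]
tool_rot: [-0.292, -3.123, 0.003]
contact_force: [-0.4, 0.6, 0.7]
opening: 0.0001
grip_force: 0.0
```

```bash
python3 - <<'E'
from h import *
F=np.array([.5613,.0337,-.188])
rel(*[tuple(fix2w(F,(x,y,z))[0])+(-.188,) for x,y,z in((-118,118,79),(-118,95,79),(-118,62,79))])
E
```

```text
t 14.55 pos [0.4643 0.1698 0.0733] F [-0.4  0.6  0.7] open 0.0001 grip 0.0
-> [0.4674 0.1717 0.079 ] cmd [-0.27  0.24 -0.57] turn 0.1
-> [0.4631 0.1491 0.079 ] cmd [-0.26 -2.06 -0.57] turn 0.1
-> [0.457  0.1167 0.079 ] cmd [-0.26 -5.36 -0.56] turn 0.1
```

Call:
servo_tool(increments=[[[0, -0.2, 0, -0.4, 0], [0, -0.2, -0.5, -0.4, 0], [0, -0.2, -1, -0.4, 0], [0, -0.2, -1.5, -0.4, 0], [0, -0.2, -2, -0.4, 0]]])

```text
t: 15.05
tool_pos: [0.465, 0.1504, 0.0818]
tool_rot: [0.292, 3.126, 0.001]
contact_force: [0.4, -0.3, -0.7]
opening: 0.0004
grip_force: 0.0
```

Call:
servo_tool(increments=[[[0, 0, -0.4, 0, 0], [0, 0, -0.8, 0, 0], [0, 0, -1.2, 0, 0], [0, 0, -1.6, 0, 0], [0, 0, -2, 0, 0]]])

```text
t: 15.55
tool_pos: [0.4627, 0.1334, 0.0831]
tool_rot: [0.292, 3.123, 0.011]
contact_force: [0.7, 10.8, 7.4]
opening: -0.0
grip_force: 5.5
```

```bash
python3 - <<'E'
from h import *
F=np.array([.5613,.0337,-.188])
rel(*[tuple(fix2w(F,(x,y,z))[0])+(-.188,) for x,y,z in((-118,62,79),(-118,57,79))])
E
```

```text
t 15.55 pos [0.4627 0.1334 0.0831] F [ 0.7 10.8  7.4] open -0.0 grip 5.5
-> [0.457  0.1167 0.079 ] cmd [ 0.25 -1.76  0.39] turn 0.1
-> [0.456  0.1117 0.079 ] cmd [ 0.25 -2.26  0.39] turn 0.1
```

Call:
servo_tool(increments=[[[0, 0.1, 0, 0, 0], [0, 0.2, 0, 0, 0], [0, 0.2, 0, 0, 0]]])

```text
t: 15.85
tool_pos: [0.4604, 0.1326, 0.0825]
tool_rot: [0.291, 3.124, 0.005]
contact_force: [0.7, 5.0, 3.3]
opening: 0.0001
grip_force: 2.6
```

```bash
cat > red.py <<'E'
from h import *
from station import ctrl
F=np.array([.5613,.0337,-.188])
rel(*[tuple(fix2w(F,(x,y,z))[0])+(-.188,) for x,y,z in((-118,62,79),(-118,57,79))])
for n,(x0,x1,y0,y1) in (("scene",(290,345,190,230)),("top",(255,320,270,300))):
    d=ctrl.get_image(n);h=cv2.cvtColor(d["img"],cv2.COLOR_RGB2HSV)[y0:y1,x0:x1]
    m=((h[...,0]<5)|(h[...,0]>174))&(h[...,1]>170)&(h[...,2]>40)
    v,u=np.nonzero(m);print(n,len(u),(u.mean()+x0,v.mean()+y0,u.min()+x0,u.max()+x0,v.min()+y0,v.max()+y0) if len(u) else None)
    for hy in(37,45,55,65,72): print(hy,proj(d,fix2w(F,(-118,hy+5,70)))[0].round(1),end=" ")
    print()
E
python3 red.py
```

```text
t 15.85 pos [0.4604 0.1326 0.0825] F [0.7 5.  3.3] open 0.0001 grip 2.6
-> [0.457  0.1167 0.079 ] cmd [ 0.04 -1.63  0.34] turn 0.1
-> [0.456  0.1117 0.079 ] cmd [ 0.04 -2.13  0.34] turn 0.1
scene 28 (np.float64(317.0), np.float64(204.5), np.int64(313), np.int64(320), np.int64(202), np.int64(207))
37 [311.8 209.7] 45 [314.  208.1] 55 [316.7 206.1] 65 [319.4 204.2] 72 [321.3 202.8] 
top 0 None
37 [286.6 286.7] 45 [283. 286.] 55 [278.5 285.1] 65 [273.9 284.2] 72 [270.8 283.6]
```

Call:
servo_tool(increments=[[[0, 0, -0.2, 0, 0], [0, 0, -0.4, 0, 0], [0, 0, -0.6, 0, 0], [0, 0, -0.8, 0, 0], [0, 0, -0.8, 0, 0]]])

```text
t: 16.45
tool_pos: [0.4574, 0.1234, 0.081]
tool_rot: [0.292, 3.127, -0.001]
contact_force: [0.5, 0.6, 0.4]
opening: -0.0003
grip_force: 0.2
```

```bash
python3 red.py
```

```text
t 16.45 pos [0.4574 0.1234 0.081 ] F [0.5 0.6 0.4] open -0.0003 grip 0.2
-> [0.457  0.1167 0.079 ] cmd [-0.08 -0.67  0.2 ] turn 0.1
-> [0.456  0.1117 0.079 ] cmd [-0.08 -1.17  0.2 ] turn 0.1
scene 20 (np.float64(314.95), np.float64(205.8), np.int64(312), np.int64(317), np.int64(204), np.int64(208))
37 [311.8 209.7] 45 [314.  208.1] 55 [316.7 206.1] 65 [319.4 204.2] 72 [321.3 202.8] 
top 0 None
37 [286.6 286.7] 45 [283. 286.] 55 [278.5 285.1] 65 [273.9 284.2] 72 [270.8 283.6]
```

Moving with low force now. Continuing.

Call:
servo_tool(increments=[[[0, 0, -0.2, 0.1, 0], [0, 0, -0.4, 0.1, 0], [0, 0, -0.6, 0.1, 0], [0, 0, -0.7, 0.1, 0], [0, 0, -0.7, 0.1, 0]]])

```text
t: 17.05
tool_pos: [0.4558, 0.1165, 0.0794]
tool_rot: [-0.292, -3.128, 0.0]
contact_force: [0.4, 0.4, -0.2]
opening: 0.0001
grip_force: 0.0
```

Call:
servo_tool(increments=[[[0, 0, -0.1, 0, 0], [0, 0, -0.2, 0, 0], [0, 0, -0.3, 0, 0], [0, 0, -0.4, 0, 0], [0, 0, -0.4, 0, 0]]])

```text
t: 17.55
tool_pos: [0.4556, 0.1149, 0.0798]
tool_rot: [0.293, 3.127, 0.009]
contact_force: [2.3, 9.9, -2.2]
opening: 0.0004
grip_force: 5.0
```

```bash
python3 red.py
```

```text
t 17.55 pos [0.4556 0.1149 0.0798] F [ 2.3  9.9 -2.2] open 0.0004 grip 5.0
-> [0.457  0.1167 0.079 ] cmd [-0.1   0.2   0.08] turn 0.1
-> [0.456  0.1117 0.079 ] cmd [-0.1  -0.3   0.07] turn 0.1
scene 5 (np.float64(313.6), np.float64(206.2), np.int64(312), np.int64(315), np.int64(205), np.int64(207))
37 [311.8 209.7] 45 [314.  208.1] 55 [316.7 206.1] 65 [319.4 204.2] 72 [321.3 202.8] 
top 0 None
37 [286.6 286.7] 45 [283. 286.] 55 [278.5 285.1] 65 [273.9 284.2] 72 [270.8 283.6]
```

Call:
servo_tool(increments=[[[0, 0, -0.1, 0, 0], [0, 0, -0.2, 0, 0], [0, 0, -0.3, 0, 0], [0, 0, -0.3, 0, 0]]])

```text
t: 18.05
tool_pos: [0.4556, 0.1146, 0.0799]
tool_rot: [0.294, 3.125, 0.02]
contact_force: [4.8, 20.5, -5.2]
opening: 0.0003
grip_force: 10.6
```

Call:
servo_tool(increments=[[[0, 0, 1, 0, 0], [0, 0, 3, 0, 0], [0, 0, 5, -4, 0], [0, 0, 7, -8, 0], [0, 0, 9, -12, 0]]])

```text
t: 18.55
tool_pos: [0.471, 0.1988, 0.2007]
tool_rot: [-0.292, -3.127, 0.002]
contact_force: [0.6, -0.1, -0.1]
opening: 0.0002
grip_force: 0.0
```

Call:
servo_tool(increments=[[[0, -1, 4, 0, 0], [0, -2, 8, 0, 0], [0, -3, 10, 0, 0], [0, -3, 10, 0, 0]]])

```text
t: 18.95
tool_pos: [0.5201, 0.2927, 0.1995]
tool_rot: [0.288, 3.128, -0.001]
contact_force: [0.6, 0.9, -0.9]
opening: -0.0003
grip_force: 0.0
```

```bash
python3 - <<'E'
from h import *
from station import ctrl
rel((.587,.321,.15,None),(.587,.321,.098,None))
a=ctrl.get_image("scene");t=ctrl.get_image("top")
f=lambda a,x,y,w,h,k:cv2.resize(a[y:y+h,x:x+w,::-1],None,fx=k,fy=k,interpolation=cv2.INTER_CUBIC)
cv2.imwrite("pics/p1.png",np.hstack([f(a["img"],280,180,66,66,6),f(t["img"],258,255,66,66,6)]))
E
```

```text
t 18.95 pos [0.5201 0.2927 0.1995] F [ 0.6  0.9 -0.9] open -0.0003 grip 0.0
-> [0.587 0.321 0.15 ] cmd [-6.06  4.    4.95] turn 0
-> [0.587 0.321 0.098] cmd [-6.05  4.01 10.15] turn 0
```

View pics/p1.png

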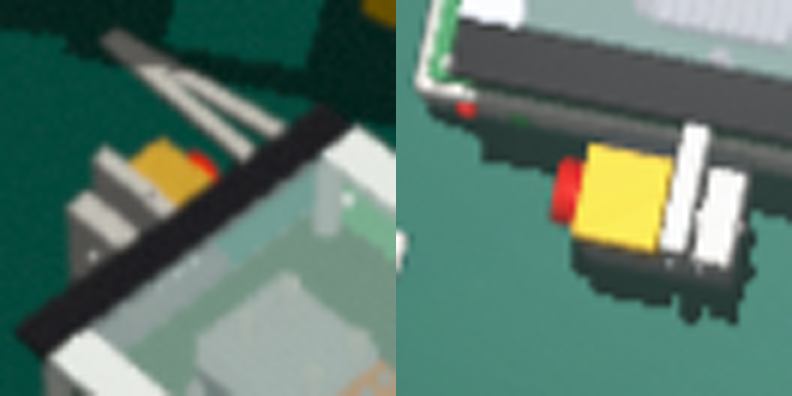

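The pin's head at (566,190) sits flush against the brass bush, and the gate is closed. Next is the green start button, the only green one, on the grey box at (188,227) in the first top picture.

Call:
servo_tool(increments=[[[0, -3, 2, 0, 0], [0, -6, 4, 2, 0], [0, -6, 4, 5, 0], [0, -6, 4, 8.5, 0], [0, -6, 4, 8.5, 0]]])

```text
t: 19.55
tool_pos: [0.5815, 0.3163, 0.1079]
tool_rot: [-0.293, -3.117, 0.01]
contact_force: [-0.4, -1.1, -0.3]
opening: 0.0001
grip_force: 0.0
```

```bash
python3 - <<'E'
from h import *
rel((.587,.321,.092,None),(.587,.321,.085,None))
E
```

```text
t 19.55 pos [0.5815 0.3163 0.1079] F [-0.4 -1.1 -0.3] open 0.0001 grip 0.0
-> [0.587 0.321 0.092] cmd [-0.47  0.57  1.59] turn 0
-> [0.587 0.321 0.085] cmd [-0.47  0.58  2.29] turn 0
```

Call:
servo_tool(increments=[[[0, -0.2, 0.2, 0, 0], [0, -0.3, 0.3, 0.3, 0], [0, -0.3, 0.3, 0.6, 0], [0, -0.3, 0.3, 1, 0], [0, -0.3, 0.3, 1, 0]]])

```text
t: 20.05
tool_pos: [0.589, 0.3217, 0.1047]
tool_rot: [0.292, 3.128, -0.0]
contact_force: [0.5, 0.8, -0.0]
opening: 0.0002
grip_force: 0.0
```

```bash
python3 - <<'E'
from h import *
rel((.587,.321,.092,None),(.587,.321,.085,None))
E
```

```text
t 20.05 pos [0.589  0.3217 0.1047] F [ 0.5  0.8 -0. ] open 0.0002 grip 0.0
-> [0.587 0.321 0.092] cmd [ 0.19 -0.1   1.27] turn 0
-> [0.587 0.321 0.085] cmd [ 0.19 -0.1   1.97] turn 0
```

Call:
servo_tool(increments=[[[0, 0.2, -0.1, 0.4, 0], [0, 0.2, -0.1, 0.8, 0], [0, 0.2, -0.1, 1.2, 0], [0, 0.2, -0.1, 1.5, 0], [0, 0.2, -0.1, 1.5, 0]]])

```text
t: 20.55
tool_pos: [0.5869, 0.3212, 0.0903]
tool_rot: [-0.292, -3.127, 0.0]
contact_force: [-2.6, -0.6, 4.7]
opening: 0.0001
grip_force: 2.3
```

Call:
servo_tool(increments=[[[0, 0, 0, 0.2, 0], [0, 0, 0, 0.4, 0], [0, 0, 0, 0.5, 0], [0, 0, 0, 0.5, 0]]])

```text
t: 20.95
tool_pos: [0.5872, 0.3213, 0.0897]
tool_rot: [-0.291, -3.127, 0.001]
contact_force: [-12.2, -4.7, 23.4]
opening: -0.0001
grip_force: 11.7
```

Call:
servo_tool(increments=[[[0, 0, 0, -0.4, 0], [0, 0, 0, -0.6, 0], [0, 0, 0, -0.6, 0], [0, 0, 0, -0.6, 0], [0, 0, 0, -0.6, 0]]])

```text
t: 21.45
tool_pos: [0.5874, 0.3213, 0.0907]
tool_rot: [0.292, 3.127, 0.001]
contact_force: [-1.2, -0.0, 4.4]
opening: -0.0002
grip_force: 2.2
```

Call:
servo_tool(increments=[[[0, 0, 0, -0.2, 0], [0, 0, 0, -0.2, 0], [0, 0, 0, -0.2, 0]]])

```text
t: 21.75
tool_pos: [0.5873, 0.3213, 0.0927]
tool_rot: [0.292, 3.127, 0.001]
contact_force: [0.1, 1.2, 3.0]
opening: -0.0002
grip_force: 1.6
```

Call:
servo_tool(increments=[[[0, 0, 0, -0.2, 0], [0, 0, 0, -0.2, 0], [0, 0, 0, -0.2, 0]]])

```text
t: 22.05
tool_pos: [0.587, 0.321, 0.0944]
tool_rot: [0.292, 3.128, -0.0]
contact_force: [1.3, 0.9, 3.2]
opening: -0.0
grip_force: 1.1
```

The force falls like a spring over several millimetres above the hard stop at 0.0897, so the button did bottom out. I'll let go and retreat.

Call:
servo_tool(increments=[[[0, 0, 0, -1, 0], [0, 0, 0, -4, 0], [0, 0, 0, -8, 0], [0, 0, 0, -12, 0], [0, 0, 0, -12, 0]]])

```text
t: 22.55
tool_pos: [0.5897, 0.3221, 0.2229]
tool_rot: [0.291, 3.118, 0.008]
contact_force: [0.9, 1.1, 1.2]
opening: -0.0002
grip_force: 0.0
```

Call:
servo_tool(increments=[[[0, 0, 0, 0, 0], [0, 0, 0, 0, 0], [0, 0, 0, 0, 0]]])

```text
t: 22.85
tool_pos: [0.5858, 0.3205, 0.2119]
tool_rot: [-0.291, -3.124, 0.003]
contact_force: [-0.9, -0.3, 0.2]
opening: 0.0
grip_force: 0.0
```

```bash
python3 -c "
from h import *
from station import ctrl
rel()
print(ctrl.finish_job())"
```

```text
t 22.85 pos [0.5858 0.3205 0.2119] F [-0.9 -0.3  0.2] open 0.0 grip 0.0
the job is handed in; nothing more can be done
None
```

I handed the job in at 22.9 s: module in the nest with its orange end to the hinge, gate closed, pin's head against the bush, then the start button pressed to its stop and released; no score came back.

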